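# Swap two misfiled push rods between a leaning rack and a stock block

## Robot

A 6-joint arm with a two-finger parallel gripper is mounted at the origin on the work surface. World frame = base frame: x ahead of the robot, y to its left, z up, the work surface at z = 0. Lengths are in m, angles in rad, forces in N, time in s.
With the tool pointing down it reaches from about 0.35 to 0.875 m from the base axis. Payload 4.2 kg.
Tool frame: the origin (TCP) lies at the very end of the fingers, on their centre line; the grasp point (between the pads) lies 19 mm behind it; z points along the fingers, y is the direction in which the jaws open and shut (so a half turn about z gives the same grasp; the last joint's range is limited). The gripper opens to 85 mm and grips with 20 to 120 N. Pads are 22 mm wide; open, the fingers measure 114 mm over their backs; the gripper's body (76 mm by 85 mm) begins 54 mm behind the grasp point. The pads swing forward as they close: fully open they stand 13 mm farther back than shut.
Start: joints at [1.558, 0.385, 0.008, 0, -1.194, -0.259], TCP at [0.168, 0.602, 0.231] pointing down, gripper open.
Joint ranges: [-3.14, 3.14], [-1.21, 2.06], [-1.07, 1.41], [-3.16, 2.05], [-2.99, -0.16], [-3.1, 3.1]. Speed limits (rad/s): [2.79, 2.79, 3.14, 3.14, 3.14, 3.14].

## Interface

Orientations are given as a unit quaternion [x, y, z, w].
In Python, from plant import r, vision gives the robot as it stands.
- The arm moves only by the tool carry_out, never from a script. Its argument "moves" is a list of rows, each a list of 4 numbers: the shift along the tool's x, y, z in mm, then the turn about the tool's z in degrees. A call has 1 to 20 rows; each row shifts and turns the pose as measured when the row begins, along the tool's axes as they then stand; what a row does not reach is not made up. A row lasts 1/8 s, in which the tool goes at most 62.5 mm and 10.7 degrees, less where a joint would pass 70% of its speed; a pose out of reach is approached as far as the arm can. A call with a gripper value outside its range is refused whole. "claw" is the finger opening in mm, from 0 to 85.4, set as the call begins (left out, the last holds). The fingers move at their own pace and stop on an object; "grip_force" is the grip in N (left out, the last holds). Time passes only in rows, so rows that do not move let the fingers close. It gives the time, the measured TCP pose, the force and the opening at its end, in the units of the state.
- r.observe(): the state, without advancing time (a new reading comes with each control period).
- vision.capture(name): name is "scene" or "top"; returns a dict with "img" (384x512x3 uint8, red, green, blue), "K" (3x3 intrinsics, pixels), "eye" and "orientation" of the camera in the world. Camera axes: x right, y down, z forward; pixel columns grow to the right and rows downward; lengths in m; the calibration is good to about 2 mm. A picture is of the moment at which its call begins. There is no depth.
- r.close_job(): hands the job in, once; it reports no verdict.
Trained networks look in a picture, given as the dict that the camera call returned (one of the last four; its "shot" number tells which), for a name from the list of things; names that differ only in an ending like _2 or _b are one class to them, and where a whole thing is asked for, a point or a joint stands for the part that bears it (a point fixed in the world has none). Each returns a list of dicts, best first, with "confidence" (0 to 1); they miss things now and then, are a little off and sometimes report something else, mostly with a low value. They report only what shows in the picture. A call takes as long as a camera call.
- vision.search_frame(picture, target): "location" ([x, y, z] in m, in the coordinates of the camera as it stood for that picture, good to about 4 mm: the middle of the surface that is visible of it).
- vision.mark_of(picture, target): "location" ([x, y, z] in m, in the coordinates of the camera as it stood for that picture, good to about 4 mm: a listed point, or the origin of a listed thing).
The state is a dict: "clock": time; "joint_pos": joint angles; "dq": joint speeds; "joint_efforts": joint torques, N m; "tcp_pos": TCP position; "eef_rot": TCP orientation; "wrist_force": force on the tool from outside, world axes, zero at the start; "torque": the same for the moment, N m; "grip_width": opening from 0.0 (shut) to 1.0 (fully open).
Only numpy, scipy, OpenCV 4.12 (cv2) and the standard library are available. Lean on these libraries where they do the work, as an engineer would, in place of code of your own. Each camera call takes 0.05 s, during which the arm holds its last target. There are 200 camera calls.

## Task

Two engine push rods have been put away wrongly: one short rod stands among the long ones in the leaning rack, and one long rod stands among the short ones in the upright block. First move the short one into the block, then put the long one into the place that this leaves in the rack; lower each foot first right down to the bottom before letting go, do not let it drop in. Leave the other rods and everything else on the bench alone.

Things in the scene. Friction and masses are not known exactly. Their poses are not given: they have to be found in the camera images.
- block: upright stock block of brown wood, 34 x 208 x 95 mm (x, y, z), fixed to the bench; origin at the centre of its underside. Four square pockets, 24 x 24 mm, open at the top, in a row along its y axis at y = -78, -26, +26 and +78 mm (x = 0); pocket floor at z = 5 mm, mouth at z = 95 mm. Three pockets hold a rod, one is free
- tray: leaning rack: fixed grey steel row of three cells, 34 x 156 x 95 mm in its own axes, tipped 25 degrees towards the robot; origin at the centre of its underside, +z along the cells to their mouths, y level along the row. Square cells 24 x 24 mm at y = -52, 0, +52 mm (x = 0), floor at z = 5, mouth at z = 95 mm; a rod in a cell lies on its lower (-x) wall. All hold a rod at the start
- short_stray: plain round steel engine push rod, 14 mm diameter, 160 mm long, with a dark ring near its top; origin at the centre of its flat foot, +z along the rod to its top. Stands in one of the three cells of the leaning rack at the start, where it does not belong; 70 mm of it stick out
- long_stray: plain round steel engine push rod, 14 mm diameter, 185 mm long, with a dark ring near its top; origin at the centre of its flat foot, +z along the rod to its top. Stands in one pocket of the upright block at the start, where it does not belong; 95 mm of it stick out
- long_a: plain round steel engine push rod, 14 mm diameter, 185 mm long, with a dark ring near its top; origin at the centre of its flat foot, +z along the rod to its top. Stands in a cell of the leaning rack, belongs there; leave it
- long_b: plain round steel engine push rod, 14 mm diameter, 185 mm long, with a dark ring near its top; origin at the centre of its flat foot, +z along the rod to its top. Stands in a cell of the leaning rack, belongs there; leave it
- short_a: plain round steel engine push rod, 14 mm diameter, 160 mm long, with a dark ring near its top; origin at the centre of its flat foot, +z along the rod to its top. Stands in a pocket of the upright block, belongs there; leave it
- short_b: plain round steel engine push rod, 14 mm diameter, 160 mm long, with a dark ring near its top; origin at the centre of its flat foot, +z along the rod to its top. Stands in a pocket of the upright block, belongs there; leave it
- piston: bystander: aluminium piston, 90 mm diameter, 82 mm high, standing; origin under its centre
- pin: bystander: steel gudgeon pin (tube), 32 mm diameter, 75 mm high, standing; origin under its centre
- tape: bystander: cardboard ring, 90 mm diameter, 45 mm high; origin under its centre
- carton_a: bystander: brown carton 80 x 120 x 50 mm; origin under its centre
- carton_b: bystander: white carton 60 x 100 x 60 mm; origin under its centre
- tin: bystander: tin, 72 mm diameter, 100 mm high; origin under its centre
- wrench: bystander: steel wrench lying flat

How it is judged:
By the outcome, as a careful person would: the job done as asked, in the order asked, and still so for the second after the job is handed in, with the robot touching nothing.
It also fails if it takes over 70 s, if anything falls off the work surface, if the arm or the gripper's body presses on something with over 40 N, if the wrist force passes 120 N, or if a joint passes its speed limit or range.

## Working session

There is one attempt and no reset: what is moved stays moved. The work goes in short steps, Python scripts to look and compute and a tool call to move; the robot and the scene stay as the last step left them, time stands still between calls to the robot, and variables do not carry over. Pictures are saved under pics/ and viewed, about 8 in all and at most 12, crops included, and the job is handed in when it is done.

Besides the shell and the picture viewer there is one more tool, called after ">>>" by a JSON object that holds its "name" and its "arguments", one argument or row to a line. carry_out: Moves the arm, as the interface text tells. Its arguments: {"type":"object","properties":{"moves":{"type":"array","items":{"type":"array","items":{"type":"number"}}},"claw":{"type":"number"},"grip_force":{"type":"number"}},"required":["moves"]}

```bash
ls; mkdir -p pics; cat > h.py <<'E'
import numpy as np, cv2
from scipy.spatial.transform import Rotation as R
from plant import r, vision
def world(c,p): return R.from_quat(c["orientation"]).apply(p)+np.array(c["eye"])
def proj(c,P):
    q=R.from_quat(c["orientation"]).inv().apply(np.atleast_2d(P)-np.array(c["eye"]))@np.array(c["K"]).T
    return q[:,:2]/q[:,2:]
def save(c,n,crop=None,s=1):
    im=c["img"][...,::-1]
    if crop: im=im[crop[1]:crop[3],crop[0]:crop[2]]
    cv2.imwrite("pics/"+n,cv2.resize(im,None,fx=s,fy=s,interpolation=cv2.INTER_CUBIC))
E
python3 - <<'E'
from h import *
np.set_printoptions(precision=4,suppress=True)
cs={n:vision.capture(n) for n in("scene","top")}
for n,c in cs.items():
    save(c,n+"0.png",s=1.5)
    print(n,c["eye"],c["orientation"],np.array(c["K"])[0])
    for t in["block","tray","short_stray","long_stray"]:
        for f in(vision.mark_of,vision.search_frame):
            for d in f(c,t): print(t,f.__name__,world(c,d["location"]),round(d["confidence"],2),proj(c,world(c,d["location"]))[0], [k for k in d])
print(r.observe())
E
```

```text
pics
scene [1.478  0.4152 0.8743] [ 0.452   0.778  -0.3726 -0.2271] [464.3563   0.     263.1645]
block call [ 0.5816 -0.2352 -0.0021] 0.65 [215.4696 194.3137] ['location', 'confidence']
block call [ 0.5926 -0.2253  0.0448] 0.65 [215.4222 184.9044] ['location', 'confidence']
tray call [0.6759 0.244  0.0176] 0.92 [355.3725 269.6371] ['location', 'confidence']
tray call [0.6667 0.242  0.0702] 0.76 [358.9972 251.9889] ['location', 'confidence']
tray call [ 0.4248 -0.3106  0.0536] 0.33 [222.2726 147.6354] ['location', 'confidence']
short_stray call [0.6108 0.2881 0.1385] 0.76 [389.7267 224.0353] ['location', 'confidence']
long_stray call [0.6731 0.243  0.0159] 0.44 [355.3019 269.2081] ['location', 'confidence']
long_stray call [0.6127 0.2836 0.1338] 0.74 [387.2898 225.328 ] ['location', 'confidence']
long_stray call [ 0.5818 -0.2113  0.1426] 0.56 [220.0777 156.7604] ['location', 'confidence']
long_stray call [0.6188 0.2301 0.1492] 0.39 [365.9555 214.4485] ['location', 'confidence']
long_stray call [ 0.3588 -0.4961  0.0052] 0.2 [189.206  135.9805] ['location', 'confidence']
top [ 0.4325 -0
[... 571 characters left out ...]
4.8771] ['location', 'confidence']
short_stray call [ 0.5797 -0.0062  0.0837] 0.46 [236.2953 177.6629] ['location', 'confidence']
long_stray call [ 0.5809 -0.2156  0.003 ] 0.52 [308.8821 178.8028] ['location', 'confidence']
{'clock': 0.9, 'joint_pos': array([ 1.5576,  0.3847,  0.0079, -0.    , -1.194 , -0.2586]), 'dq': array([-0.0002,  0.0003,  0.0003, -0.0004, -0.0001, -0.0004]), 'joint_efforts': array([  0.001 , -39.2075,  18.8618,   4.1907,  -0.0003,   0.    ]), 'tcp_pos': array([0.1678, 0.602 , 0.2313]), 'eef_rot': array([ 0.9908, -0.1355, -0.    , -0.    ]), 'wrist_force': array([ 0.1126,  0.1051, -0.0089]), 'torque': array([-0.0173, -0.0175,  0.0099]), 'grip_width': 1.0024607672818802}
```

View pics/scene0.png

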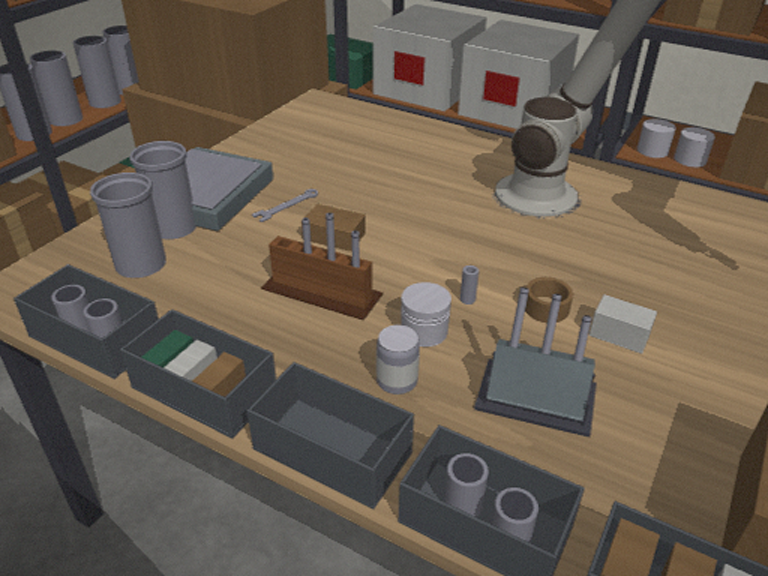

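View pics/top0.png

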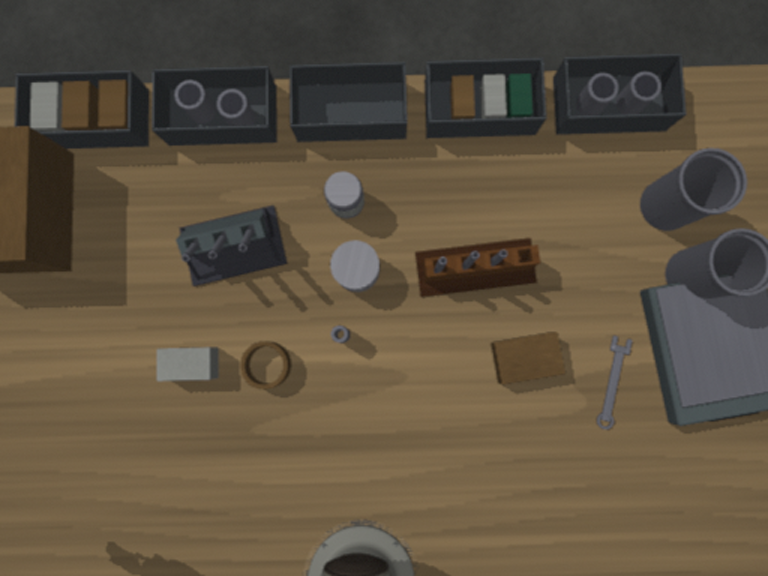

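The short stray is the leftmost rod of the rack in the top view (top about pixel 188,250 of the 1.5x picture). The long stray is the middle of the three rods in the block (tall one, scene 330,215), and the free pocket is the one at the block's -y end (top 525,255). I'll use zoomed crops to get exact poses.

```bash
python3 - <<'E'
from h import *
for n,b in(("scene",((165,130,265,215),(310,180,410,295))),("top",((270,150,370,205),(110,130,200,195)))):
    c=vision.capture(n)
    a=[]
    for x0,y0,x1,y1 in b:
        im=cv2.resize(c["img"][y0:y1,x0:x1,::-1],None,fx=5,fy=5,interpolation=cv2.INTER_CUBIC)
        im=cv2.convertScaleAbs(im,alpha=1.6)
        for i in range(0,x1-x0,10): cv2.putText(im,str(x0+i),(i*5,8),0,.3,(0,255,255));cv2.line(im,(i*5,8),(i*5,12),(0,255,255))
        for i in range(0,y1-y0,10): cv2.putText(im,str(y0+i),(0,i*5+3),0,.3,(0,255,0))
        a.append(im)
    f=np.full((sum(i.shape[0] for i in a) if n=="top" else 600, 500 if n=="top" else 800,3),0,np.uint8)
    if n=="top":
        y=0
        for i in a: f[y:y+i.shape[0],:i.shape[1]]=i;y+=i.shape[0]
    else:
        f=np.zeros((575,1000,3),np.uint8)
        x=0
        for i in a: f[:i.shape[0],x:x+i.shape[1]]=i;x+=500
        f=cv2.resize(f,(800,460))
    cv2.imwrite(f"pics/{n}1.png",f)
E
```

```text
(no output)
```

View pics/top1.png

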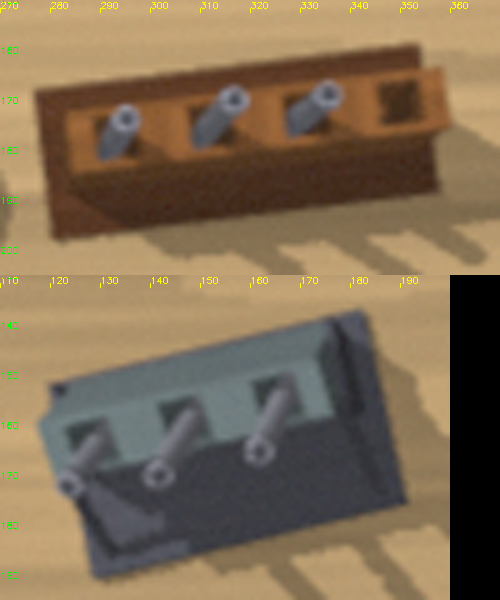

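View pics/scene1.png

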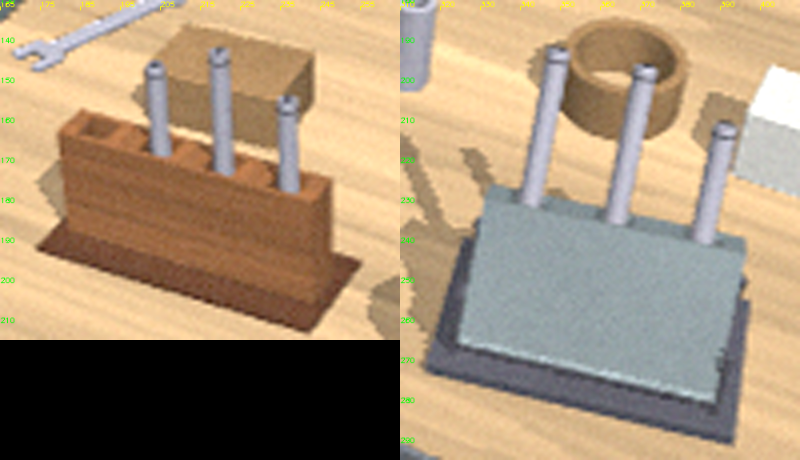

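The crops confirm it: the short rod is in the rack's +y cell and the long rod is in the block's +26 pocket, with the -78 pocket free. I'll fit both poses from the corner and rod-top pixels.

```bash
cat > fit.py <<'E'
from h import *
from scipy.optimize import least_squares
np.set_printoptions(precision=4,suppress=True)
C={n:vision.capture(n) for n in("scene","top")}
tb=lambda u,v:(270+u/5,150+v/5); tt=lambda u,v:(110+u/5,130+(v-275)/5)
sb=lambda u,v:(165+u/4,130+v/4); st=lambda u,v:(310+(u-400)/4,180+v/4)
B=[("top",(.017,.104,.095),tb(66,110)),("top",(.017,-.104,.095),tb(443,67)),("top",(-.017,-.104,.095),tb(451,127)),("top",(-.017,.104,.095),tb(73,173)),
("top",(0,-.078,.095),tb(400,102)),
("scene",(.017,-.104,.095),sb(60,132)),("scene",(-.017,-.104,.095),sb(83,109)),("scene",(-.017,.104,.095),sb(332,179))]
T=[("top",(-.005,.052,.165),tt(67,487)),("top",(-.005,0,.19),tt(158,475)),("top",(-.005,-.052,.19),tt(260,452)),
("scene",(-.005,.052,.165),st(724,128)),("scene",(-.005,0,.19),st(645,70)),("scene",(-.005,-.052,.19),st(559,51)),
("top",(.0,.052,.095),tt(92,443)),("top",(0,0,.095),tt(183,418)),("top",(0,-.052,.095),tt(275,393)),
("scene",(.017,-.078,.0),st(460,345)),("scene",(.017,.078,0),st(716,402)),("scene",(-.017,-.078,.095),st(488,186)),("scene",(-.017,.078,.095),st(745,239))]
def pose(p,lean): return R.from_euler("z",p[3])*R.from_euler("y",-lean), np.array(p[:3])
def res(p,M,lean):
    q,t=pose(p,lean)
    return np.concatenate([proj(C[n],q.apply(P)+t)[0]-uv for n,P,uv in M])
for nm,M,lean,p0 in(("block",B,0,[.58,-.236,0,0]),("tray",T,np.radians(25),[.676,.245,.01,0])):
    s=least_squares(res,p0,args=(M,lean),loss="soft_l1")
    print(nm,s.x,"deg",np.degrees(s.x[3]));print(res(s.x,M,lean).reshape(-1,2).T)
# rods in block, tops
for l,t,s in((.16,(125,118),(288,103)),(.185,(235,99),(220,54)),(.16,(329,94),(155,69))):
    f=lambda p:np.concatenate([proj(C["top"],p)[0]-tb(*t),proj(C["scene"],p)[0]-sb(*s)])
    q=least_squares(f,[.58,-.2,.18]);print("rod top",l,q.x,q.fun)
E
python3 fit.py
```

```text
block [ 0.5825 -0.2395 -0.0032  0.089 ] deg 5.098293092992549
[[-0.3964 -0.3682 -0.2571 -0.2999 -0.3559 -1.2935 -0.9224 -0.6127]
 [ 0.2575  0.1522  0.3829 -0.0872  0.3486 -0.0814 -0.1566 -0.106 ]]
tray [0.6752 0.247  0.0132 0.2258] deg 12.940234608851883
[[ 0.0149 -0.2035 -0.6323  0.056  -0.2551 -0.498  -0.3897 -0.1299 -0.092
  -0.5373 -0.5399  0.417  -0.1305]
 [ 0.0589  0.1308 -0.3613 -0.6851 -0.382   0.3096  0.0012  0.3004  0.6052
   0.3559  0.3463  0.1848 -0.1043]]
rod top 0.16 [ 0.5757 -0.1606  0.1601] [-0.4486  0.2525 -0.5477 -0.0778]
rod top 0.185 [ 0.5801 -0.2134  0.1854] [-0.6707  0.3955 -0.8468 -0.1463]
rod top 0.16 [ 0.5853 -0.2658  0.1588] [-0.56    0.3425 -0.7123 -0.1407]
```

```bash
sed -i 's#^tb=.*#tb=lambda u,v:(270+u/5-.4,150+v/5-.4); tt=lambda u,v:(110+u/5-.4,130+(v-275)/5-.4)#; s#^sb=.*#sb=lambda u,v:(165+u/4-.4,130+v/4-.4); st=lambda u,v:(310+(u-400)/4-.4,180+v/4-.4)#' fit.py
cat >> fit.py <<'E'
for z in(0,):
    s=least_squares(lambda p:res([p[0],p[1],0,p[2]],B,0),[.58,-.236,0]);print("block z0",s.x,s.fun.reshape(-1,2).T)
E
python3 fit.py
```

```text
block [ 0.5835 -0.2385 -0.001   0.0891] deg 5.104334879716728
[[-0.3351 -0.1721 -0.0572 -0.2356 -0.1748 -0.9057 -0.5246 -0.0963]
 [ 0.1869  0.058   0.3092 -0.1372  0.2676 -0.0187 -0.0985 -0.0363]]
tray [0.6762 0.2466 0.0153 0.2248] deg 12.880113382836726
[[ 0.2624  0.0743 -0.3128  0.3702  0.0319 -0.2431 -0.113   0.1825  0.2564
  -0.3581 -0.2697  0.6398  0.1851]
 [-0.0687  0.0093 -0.4711 -0.7237 -0.4559  0.2202 -0.115   0.1957  0.5118
   0.3795  0.4317  0.1558 -0.08  ]]
rod top 0.16 [ 0.5769 -0.1601  0.1621] [-0.1904  0.1072 -0.2325 -0.0331]
rod top 0.185 [ 0.5813 -0.2128  0.1873] [-0.4176  0.2463 -0.5273 -0.0912]
rod top 0.16 [ 0.5865 -0.2651  0.1608] [-0.3097  0.1895 -0.3939 -0.0779]
block z0 [ 0.5835 -0.2382  0.0889] [[-0.4281 -0.1956 -0.0811 -0.3294 -0.2072 -0.8598 -0.4747 -0.0123]
 [ 0.1197 -0.0057  0.2566 -0.1933  0.2089 -0.2777 -0.3558 -0.2901]]
```

```bash
cat >> h.py <<'E'
np.set_printoptions(precision=4,suppress=True)
TR=R.from_euler("z",12.9,degrees=True)*R.from_euler("y",-25,degrees=True); TT=np.array([.6762,.2466,.0153])
BR=R.from_euler("z",5.1,degrees=True); BT=np.array([.5835,-.2383,0])
tray=lambda *p:TR.apply(np.array(p)/1e3)+TT
block=lambda *p:BR.apply(np.array(p)/1e3)+BT
def go(grasp,yaw,o=None):
    "tool-frame shift (mm) and turn (deg) that bring the grasp point to 'grasp'"
    o=o or r.observe(); q=R.from_quat(o["eef_rot"])
    m=q.as_matrix(); y=np.degrees(np.arctan2(m[1,0],m[0,0]))
    d=q.inv().apply(np.array(grasp)-[0,0,.019]-o["tcp_pos"])*1e3
    print("tcp",o["tcp_pos"],"yaw",round(y,1),"-> shift",d.round(1),"turn",round(y-yaw,1),"F",o["wrist_force"].round(1),"w",round(o["grip_width"]*85.4,1),"t",round(o["clock"],2))
E
python3 - <<'E'
from h import *
G=tray(-5,52,140); print(G); go(G+[0,0,.12],12.9)
print(tray(-5,52,165),tray(0,0,95))
E
```

```text
[0.6025 0.2831 0.1401]
tcp [0.1677 0.602  0.2313] yaw -15.6 -> shift [504.4 190.6  -9.8] turn -28.5 F [-0.2 -1.2 -0.1] w 85.7 t 1.2
[0.5922 0.2807 0.1627] [0.6371 0.2376 0.1014]
```

>>> {"name": "carry_out", "arguments": {
  "moves": [
    [0,0,-50,0],
    [0,0,-50,0]
  ],
  "claw": 40
}}

```text
clock: 1.45
tcp_pos: [0.1675, 0.6001, 0.3283]
eef_rot: [0.991, -0.136, 0.0, 0.006]
wrist_force: [-0.3, -0.1, -0.2]
grip_width: 0.603
```

>>> {"name": "carry_out", "arguments": {
  "moves": [
    [42,16,0,0],
    [42,16,0,0],
    [42,16,0,0],
    [42,16,0,0],
    [42,16,0,0],
    [42,16,0,0],
    [42,16,0,0],
    [42,16,0,0],
    [42,16,0,0],
    [42,16,0,0],
    [42,16,0,0],
    [30,12,0,0],
    [0,0,0,-8],
    [0,0,0,-8],
    [0,0,0,-8],
    [0,0,0,-5],
    [0,0,0,0]
  ]
}}

```text
clock: 3.58
tcp_pos: [0.6057, 0.2784, 0.3336]
eef_rot: [0.992, 0.125, 0.0, 0.0]
wrist_force: [0.6, 0.2, 0.8]
grip_width: 0.465
```

```bash
python3 - <<'E'
from h import *
go(tray(-5,52,140)+[0,0,.08],12.9); print(r.observe()["joint_pos"], r.observe()["eef_rot"])
E
```

```text
tcp [0.6057 0.2784 0.3336] yaw 14.3 -> shift [ -1.9  -5.3 132.5] turn 1.4 F [0.6 0.2 0.8] w 39.7 t 3.58
[ 0.6732  0.4152  0.3052  0.0005 -1.4608  1.1479] [0.9922 0.1249 0.0001 0.0002]
```

>>> {"name": "carry_out", "arguments": {
  "moves": [
    [-2,-5,30,1.4],
    [0,0,40,0],
    [0,0,40,0],
    [0,0,22,0],
    [0,0,0,0]
  ]
}}

```text
clock: 4.2
tcp_pos: [0.603, 0.2833, 0.1992]
eef_rot: [0.994, 0.108, 0.002, -0.0]
wrist_force: [-0.9, 0.3, 1.3]
grip_width: 0.47
```

```bash
python3 - <<'E'
from h import *
go(tray(-5,52,140),12.9)
c=vision.capture("scene"); save(c,"s2.png",(300,100,440,260),3.5)
E
```

```text
tcp [0.603  0.2833 0.1992] yaw 12.4 -> shift [-0.8  0.2 78.1] turn -0.5 F [-0.9  0.3  1.3] w 40.1 t 4.2
```

View pics/s2.png

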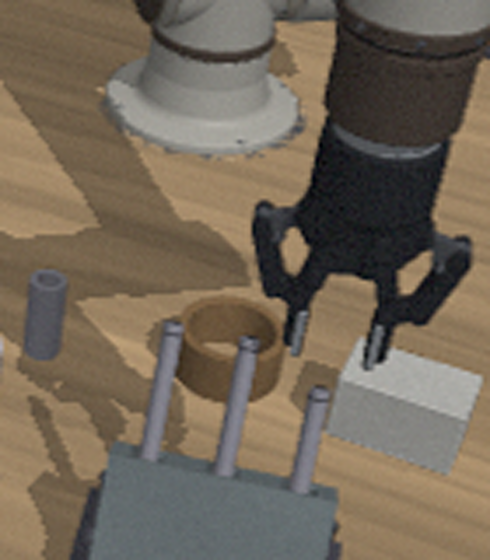

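The gripper sits over the short rod, straddling it along the row (rod top at crop 318,395, fingers at 295 and 375), and has clear air to the neighbours. I'll grasp slightly higher, at s=150, to keep the knuckles off the neighbouring rod.

>>> {"name": "carry_out", "arguments": {
  "moves": [
    [-5,0,30,-0.5],
    [0,0,25,0],
    [0,0,13,0],
    [0,0,0,0]
  ],
  "claw": 32
}}

```text
clock: 4.75
tcp_pos: [0.6033, 0.2853, 0.1386]
eef_rot: [0.994, 0.112, 0.009, -0.004]
wrist_force: [-0.2, -0.3, 0.2]
grip_width: 0.373
```

```bash
python3 - <<'E'
from h import *
go(tray(-5,52,150),12.9)
E
```

```text
tcp [0.6033 0.2853 0.1386] yaw 12.9 -> shift [-5.7  2.1  8.4] turn 0.0 F [-0.2 -0.3  0.2] w 31.9 t 4.75
```

>>> {"name": "carry_out", "arguments": {
  "moves": [
    [-6,2,8,0],
    [0,0,0,0]
  ]
}}

```text
clock: 5.0
tcp_pos: [0.5989, 0.2826, 0.1325]
eef_rot: [0.994, 0.112, 0.011, -0.005]
wrist_force: [0.1, 0.0, -0.1]
grip_width: 0.373
```

>>> {"name": "carry_out", "arguments": {
  "moves": [
    [0,0,0,0],
    [0,0,0,0],
    [0,0,0,0],
    [0,0,0,0]
  ],
  "claw": 8,
  "grip_force": 40
}}

```text
clock: 5.5
tcp_pos: [0.5992, 0.2829, 0.1335]
eef_rot: [0.994, 0.112, 0.012, -0.005]
wrist_force: [0.7, -0.1, -0.8]
grip_width: 0.151
```

```bash
python3 - <<'E'
from h import *
go(tray(-5,52,150),12.9)
c=vision.capture("scene"); save(c,"s3.png",(300,100,440,260),3.5)
a=R.from_quat(r.observe()["eef_rot"]).inv().apply(TR.apply([0,0,1])); print("axis in tool",a)
E
```

```text
tcp [0.5992 0.2829 0.1335] yaw 12.9 -> shift [-1.   0.6  3.4] turn 0.0 F [ 0.7 -0.1 -0.8] w 12.9 t 5.5
axis in tool [-0.4004 -0.0068 -0.9163]
```

View pics/s3.png

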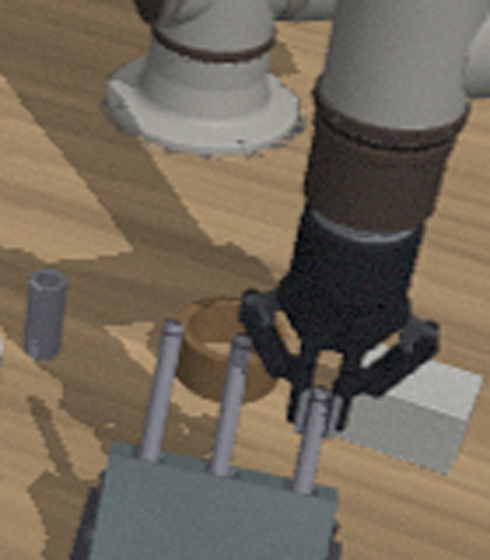

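Gripped at about 13 mm opening, close under the rod's top (crop 317,400). The middle rod shifted a few pixels sideways but is still seated. I'll pull out along the cell axis.

>>> {"name": "carry_out", "arguments": {
  "moves": [
    [-2,0,-5,0],
    [-4,0,-9,0],
    [-8,0,-18,0],
    [-8,0,-18,0],
    [-8,0,-18,0],
    [-8,0,-18,0],
    [-8,0,-18,0],
    [-8,0,-18,0],
    [-4,0,-9,0],
    [0,0,0,0]
  ],
  "grip_force": 60
}}

```text
clock: 6.8
tcp_pos: [0.5351, 0.2673, 0.2751]
eef_rot: [0.994, 0.113, 0.014, -0.006]
wrist_force: [0.9, -1.2, -2.3]
grip_width: 0.147
```

```bash
cat > look.py <<'E'
import sys
from h import *
def look(name,sc,tc):
    a,b=vision.capture("scene"),vision.capture("top"); ims=[]
    for c,k in((a,sc),(b,tc)):
        x,y,w,h=k; ims.append(cv2.resize(c["img"][y:y+h,x:x+w,::-1],(400,int(400*h/w)),interpolation=cv2.INTER_CUBIC))
    H=max(i.shape[0] for i in ims); cv2.imwrite("pics/"+name,cv2.hconcat([cv2.copyMakeBorder(i,0,H-i.shape[0],0,0,0) for i in ims]))
E
python3 - <<'E'
from look import *
go(tray(-5,52,250),12.9); look("s4.png",(300,60,140,200),(80,110,140,120))
E
```

```text
tcp [0.5351 0.2673 0.2751] yaw 12.9 -> shift [21.2  0.2 54.9] turn 0.0 F [ 0.9 -1.2 -2.3] w 12.6 t 6.8
```

View pics/s4.png

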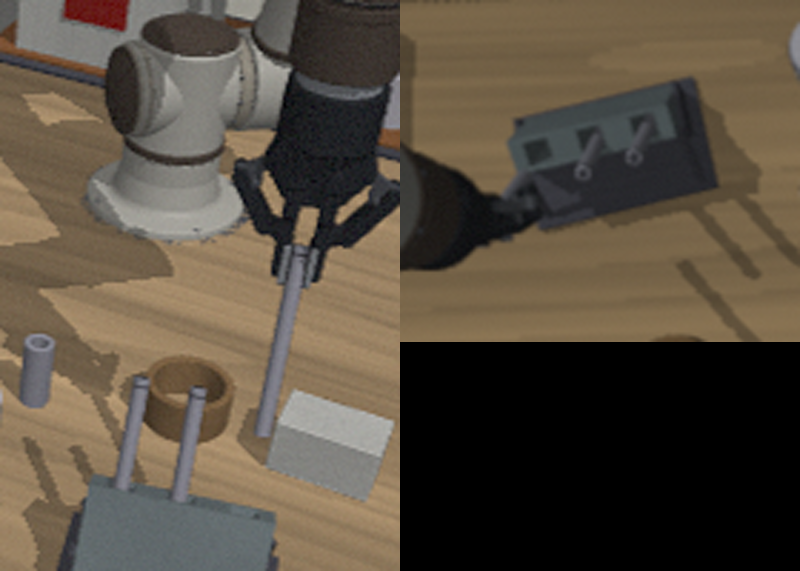

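```bash
cat >> h.py <<'E'
def axis_tip(L,lean,o=None):
    "foot of rod held L mm from foot, leaning 'lean' deg in tool x-z plane (top to -x)"
    o=o or r.observe(); q=R.from_quat(o["eef_rot"]); g=o["tcp_pos"]+q.apply([0,0,-.019])
    return g+q.apply([np.sin(np.radians(lean))*L/1e3,0,np.cos(np.radians(lean))*L/1e3])
E
python3 - <<'E'
from h import *
c=vision.capture("scene")
for l in (21,23.6,26): print(l,axis_tip(148,l),proj(c,axis_tip(148,l)))
p=block(3,-78,85)  # foot target
print("foot tgt",p)
E
```

```text
21 [0.5895 0.2805 0.1555] [[390.6357 212.4738]]
23.6 [0.5955 0.2818 0.1582] [[390.6503 213.2205]]
26 [0.6009 0.2831 0.161 ] [[390.6859 213.8083]]
foot tgt [ 0.5934 -0.3157  0.085 ]
```

>>> {"name": "carry_out", "arguments": {
  "moves": [
    [0,0,-35,0],
    [0,0,-35,0]
  ]
}}

```text
clock: 7.2
tcp_pos: [0.5323, 0.2652, 0.3388]
eef_rot: [0.994, 0.112, 0.007, -0.002]
wrist_force: [0.0, -0.2, -0.6]
grip_width: 0.147
```

>>> {"name": "carry_out", "arguments": {
  "moves": [
    [-4,20,0,0],
    [-9,40,0,0],
    [-9,40,0,0],
    [-9,40,0,0],
    [-9,40,0,0],
    [-9,40,0,0],
    [-9,40,0,0],
    [-9,40,0,0],
    [-9,40,0,0],
    [-9,40,0,0],
    [-9,40,0,0],
    [-9,40,0,0],
    [-9,40,0,0],
    [-9,40,0,0],
    [-9,40,0,0],
    [0,0,0,4],
    [0,0,0,4],
    [0,0,0,0]
  ]
}}

```text
clock: 9.45
tcp_pos: [0.5174, -0.3572, 0.2998]
eef_rot: [0.999, 0.035, -0.022, -0.009]
wrist_force: [0.1, 0.8, 0.0]
grip_width: 0.146
```

```bash
cat >> h.py <<'E'
def foot(target,L,lean,yaw):
    o=r.observe(); q=R.from_quat(o["eef_rot"]); f=axis_tip(L,lean,o); m=q.as_matrix()
    print("foot",f,"-> shift",(q.inv().apply(target-f)*1e3).round(1),"turn",round(np.degrees(np.arctan2(m[1,0],m[0,0]))-yaw,1),"rot",o["eef_rot"],"F",o["wrist_force"].round(1),"w",round(o["grip_width"]*85.4,1),"t",round(o["clock"],2))
E
python3 - <<'E'
from h import *
foot(block(3,-78,115),148,24,5.1)
E
```

```text
foot [ 0.5722 -0.3512  0.1811] -> shift [ 26.5 -32.7  65.6] turn -1.1 rot [ 0.9991  0.0346 -0.0222 -0.0087] F [0.1 0.8 0. ] w 12.5 t 9.45
```

>>> {"name": "carry_out", "arguments": {
  "moves": [
    [9,-11,8,-1],
    [9,-11,10,0],
    [8,-10,12,0],
    [0,0,20,0],
    [0,0,10,0],
    [0,0,0,0]
  ]
}}

```text
clock: 10.2
tcp_pos: [0.5395, -0.3163, 0.2327]
eef_rot: [0.999, 0.047, -0.024, -0.01]
wrist_force: [0.7, 0.4, 0.3]
grip_width: 0.144
```

```bash
python3 - <<'E'
from look import *
foot(block(3,-78,105),148,24,5.1); look("s5.png",(155,90,110,120),(290,110,110,90))
a,b=vision.capture("scene"),vision.capture("top"); f=axis_tip(148,24); print(proj(a,f),proj(b,f))
E
```

```text
foot [ 0.5936 -0.3085  0.1138] -> shift [-0.5  7.4  8.7] turn 0.3 rot [ 0.9986  0.0469 -0.0242 -0.0102] F [0.7 0.4 0.3] w 12.3 t 10.2
[[189.7307 156.9335]] [[348.6069 167.6354]]
```

View pics/s5.png

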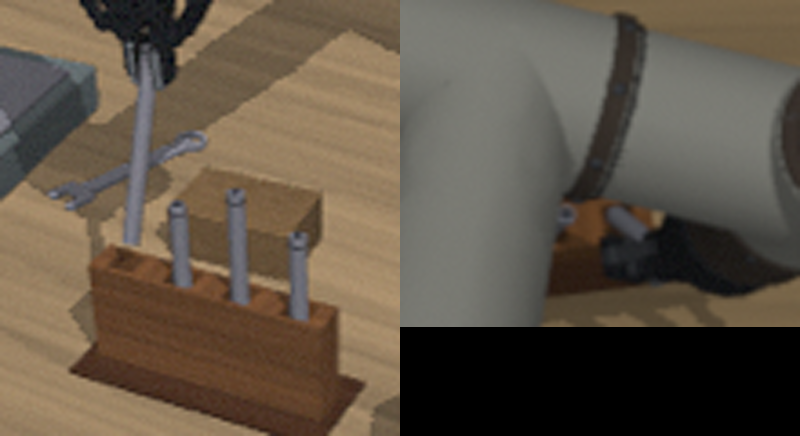

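The foot is just above and beside the free pocket (scene crop 132,242; pocket mouth at 118,260) and agrees with the prediction to about 1 px. I'll move over and lower it.

>>> {"name": "carry_out", "arguments": {
  "moves": [
    [0,4,2,0],
    [0,4,4,0],
    [0,0,3,0],
    [0,0,0,0]
  ]
}}

```text
clock: 10.9
tcp_pos: [0.5405, -0.3263, 0.2259]
eef_rot: [0.999, 0.046, -0.022, -0.009]
wrist_force: [-0.3, 0.2, -0.8]
grip_width: 0.146
```

```bash
python3 - <<'E'
from h import *
foot(block(3,-78,85),148,24,5.1)
E
```

```text
foot [ 0.5953 -0.3189  0.1072] -> shift [-0.7 -2.9 22.3] turn 0.2 rot [ 0.9987  0.046  -0.0216 -0.0091] F [-0.3  0.2 -0.8] w 12.5 t 10.9
```

>>> {"name": "carry_out", "arguments": {
  "moves": [
    [-1,-3,3,0],
    [0,0,6,0],
    [0,0,6,0],
    [0,0,6,0],
    [0,0,0,0]
  ]
}}

```text
clock: 11.52
tcp_pos: [0.538, -0.3225, 0.2031]
eef_rot: [0.999, 0.046, -0.022, -0.009]
wrist_force: [-0.0, -0.6, -0.8]
grip_width: 0.149
```

```bash
python3 - <<'E'
from look import *
foot(block(3,-78,85),148,24,5.1); a=vision.capture("scene"); save(a,"s6.png",(165,90,235,210),5)
E
```

```text
foot [ 0.5927 -0.315   0.0845] -> shift [ 0.7  0.8 -0.6] turn 0.2 rot [ 0.9987  0.0461 -0.0219 -0.0094] F [-0.  -0.6 -0.8] w 12.7 t 11.53
```

View pics/s6.png

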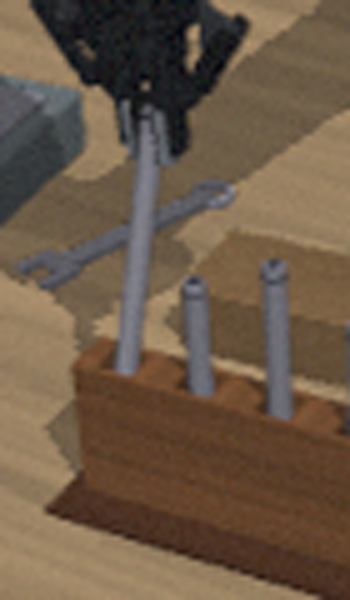

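The foot is now inside the free pocket (crop 127,370). I'll swing the grip over in an arc with a light grip so the rod pivots upright between the pads.

>>> {"name": "carry_out", "arguments": {
  "moves": [
    [0,0,0,0],
    [5,0,-2,0],
    [5,0,-1,0],
    [5,0,-1,0],
    [5,0,0,0],
    [5,0,0,0],
    [0,0,0,0]
  ],
  "grip_force": 25
}}

```text
clock: 12.45
tcp_pos: [0.5565, -0.3213, 0.2075]
eef_rot: [0.998, 0.046, -0.032, -0.01]
wrist_force: [-3.4, -0.9, 0.2]
grip_width: 0.149
```

```bash
cat >> h.py <<'E'
def rodtop(c,n=0):
    pass
E
python3 - <<'E'
from h import *
o=r.observe(); print(o["torque"]); go(block(0,-78,233),5.1,o)
E
```

```text
[-0.2816  1.4396  0.0529]
tcp [ 0.5565 -0.3213  0.2075] yaw 5.3 -> shift [33.8 -2.3 -8.6] turn 0.2 F [-3.4 -0.9  0.2] w 12.7 t 12.45
```

>>> {"name": "carry_out", "arguments": {
  "moves": [
    [6,0,0,0],
    [6,0,0,0],
    [6,0,0,0],
    [6,0,1,0],
    [6,0,1,0],
    [6,0,1,0],
    [0,0,0,0]
  ]
}}

```text
clock: 13.32
tcp_pos: [0.5944, -0.3178, 0.2017]
eef_rot: [0.998, 0.046, -0.033, -0.01]
wrist_force: [-2.7, -0.7, 0.4]
grip_width: 0.141
```

```bash
python3 - <<'E'
from h import *
o=r.observe(); print(o["torque"],R.from_quat(o["eef_rot"]).apply([0,0,1])); go(block(0,-78,228),5.1,o)
c=vision.capture("scene"); save(c,"s7.png",(165,90,235,210),5)
# straight-edge look: bright rod columns per row
im=cv2.cvtColor(c["img"],cv2.COLOR_RGB2HSV)
for y in range(128,164,4):
    m=[x for x in range(180,212) if im[y,x,1]<50 and im[y,x,2]>70]; print(y,m[:1],m[-1:])
for s in (100,130,160,190,215): print(s,proj(c,block(0,-78,s)))
E
```

```text
[-0.2604  0.9937  0.0637] [-0.0658  0.0169 -0.9977]
tcp [ 0.5944 -0.3178  0.2017] yaw 5.3 -> shift [-4.3 -2.3 -6.9] turn 0.2 F [-2.7 -0.7  0.4] w 12.0 t 13.32
128 [180] [211]
132 [183] [204]
136 [184] [195]
140 [180] [189]
144 [180] [189]
148 [185] [205]
152 [186] [206]
156 [186] [206]
160 [186] [206]
100 [[189.2309 160.1027]]
130 [[188.3832 151.5371]]
160 [[187.5118 142.7321]]
190 [[186.6157 133.6773]]
215 [[185.8493 125.9332]]
```

View pics/s7.png

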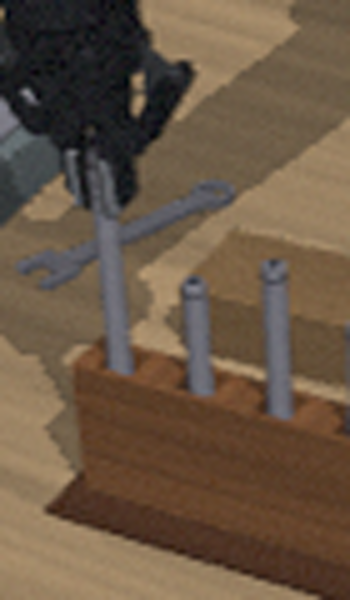

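The rod has pivoted and now stands nearly upright in the pocket mouth (crop 120,370 up to 100,200, parallel to its neighbours). I'll lower it straight down.

>>> {"name": "carry_out", "arguments": {
  "moves": [
    [0,0,6,0],
    [0,0,8,0],
    [0,0,8,0],
    [0,0,8,0],
    [0,0,8,0],
    [0,0,0,0]
  ],
  "grip_force": 30
}}

```text
clock: 14.12
tcp_pos: [0.5927, -0.3165, 0.1601]
eef_rot: [0.998, 0.045, -0.031, -0.01]
wrist_force: [-0.3, 0.8, -1.5]
grip_width: 0.146
```

```bash
python3 - <<'E'
from h import *
o=r.observe(); print(o["torque"],R.from_quat(o["eef_rot"]).apply([0,0,1])); go(block(0,-78,153),5.1,o)
E
```

```text
[-0.0071  0.3843 -0.0006] [-0.0622  0.0181 -0.9979]
tcp [ 0.5927 -0.3165  0.1601] yaw 5.3 -> shift [-0.7 -0.1 26.2] turn 0.2 F [-0.3  0.8 -1.5] w 12.5 t 14.12
```

Low forces. I'll continue to the floor in small steps.

>>> {"name": "carry_out", "arguments": {
  "moves": [
    [0,0,7,0],
    [0,0,7,0],
    [0,0,5,0],
    [0,0,2,0],
    [0,0,0,0]
  ]
}}

```text
clock: 14.75
tcp_pos: [0.5923, -0.3162, 0.1381]
eef_rot: [0.998, 0.046, -0.03, -0.01]
wrist_force: [-0.6, -0.6, -0.6]
grip_width: 0.145
```

>>> {"name": "carry_out", "arguments": {
  "moves": [
    [0,0,3,0],
    [0,0,3,0],
    [0,0,0,0]
  ]
}}

```text
clock: 15.12
tcp_pos: [0.5921, -0.3162, 0.132]
eef_rot: [0.998, 0.046, -0.029, -0.01]
wrist_force: [-1.6, 0.2, -1.2]
grip_width: 0.146
```

>>> {"name": "carry_out", "arguments": {
  "moves": [
    [0,0,2.5,0],
    [0,0,2.5,0],
    [0,0,0,0]
  ]
}}

```text
clock: 15.5
tcp_pos: [0.5926, -0.3164, 0.1317]
eef_rot: [0.998, 0.046, -0.028, -0.009]
wrist_force: [-1.8, 0.3, -1.7]
grip_width: 0.143
```

>>> {"name": "carry_out", "arguments": {
  "moves": [
    [0,0,2.5,0],
    [0,0,2.5,0],
    [0,0,0,0]
  ]
}}

```text
clock: 15.88
tcp_pos: [0.5927, -0.3165, 0.1316]
eef_rot: [0.998, 0.047, -0.027, -0.008]
wrist_force: [-2.6, 0.9, -1.1]
grip_width: 0.144
```

>>> {"name": "carry_out", "arguments": {
  "moves": [
    [0,0,5,0]
  ]
}}

```text
clock: 16.0
tcp_pos: [0.5937, -0.3174, 0.1312]
eef_rot: [0.998, 0.048, -0.025, -0.006]
wrist_force: [-5.3, 4.6, 26.5]
grip_width: 0.144
```

```bash
python3 - <<'E'
from h import *
o=r.observe(); go(block(0,-78,153),5.1,o)
E
```

```text
tcp [ 0.5937 -0.3174  0.1312] yaw 5.6 -> shift [-3.3 -1.7 -2.7] turn 0.5 F [-5.3  4.6 26.5] w 12.3 t 16.0
```

The push meets 26 N upward, so the foot is on the floor. Releasing and rising.

>>> {"name": "carry_out", "arguments": {
  "moves": [
    [0,0,-1,0],
    [0,0,0,0],
    [0,0,0,0]
  ],
  "claw": 32
}}

```text
clock: 16.38
tcp_pos: [0.5962, -0.3179, 0.1323]
eef_rot: [0.999, 0.048, -0.022, -0.005]
wrist_force: [0.1, 0.4, 0.0]
grip_width: 0.373
```

>>> {"name": "carry_out", "arguments": {
  "moves": [
    [0,0,-10,0],
    [0,0,-20,0],
    [0,0,-30,0],
    [0,0,-40,0],
    [0,0,-40,0],
    [0,0,0,0]
  ]
}}

```text
clock: 17.12
tcp_pos: [0.6035, -0.3196, 0.2769]
eef_rot: [0.999, 0.048, -0.022, -0.004]
wrist_force: [0.1, 0.1, -0.3]
grip_width: 0.374
```

```bash
python3 - <<'E'
from look import *
o=r.observe(); print(o["eef_rot"],R.from_quat(o["eef_rot"]).apply([0,0,1])); go(block(0,26,160)+[0,0,.08],5.1,o)
look("s8.png",(160,90,110,120),(290,110,110,120))
E
```

```text
[ 0.9986  0.0482 -0.0223 -0.0041] [-0.0449  0.0061 -0.999 ]
tcp [ 0.6035 -0.3196  0.2769] yaw 5.5 -> shift [  -9.4 -108.3   57.5] turn 0.4 F [ 0.1  0.1 -0.3] w 31.9 t 17.12
```

View pics/s8.png

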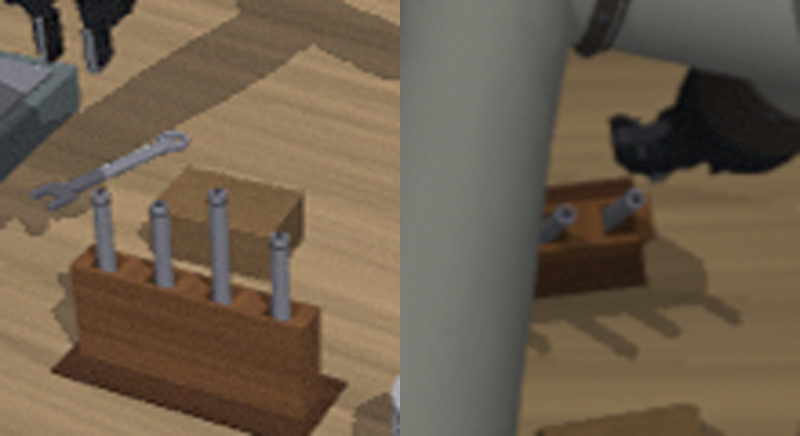

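The short rod now stands upright and fully seated, level with its twins (scene crop 103,195). Next is the long one, the third rod from the left (217,195).

>>> {"name": "carry_out", "arguments": {
  "moves": [
    [-2,-20,0,0.4],
    [-2,-30,0,0],
    [-2,-30,0,0],
    [-2,-25,0,0],
    [0,0,0,0]
  ]
}}

```text
clock: 17.85
tcp_pos: [0.5802, -0.2077, 0.2676]
eef_rot: [0.998, 0.044, -0.032, -0.008]
wrist_force: [0.4, -0.7, -0.9]
grip_width: 0.376
```

```bash
python3 - <<'E'
from h import *
go(block(0,26,165)+[0,0,.05],5.1)
E
```

```text
tcp [ 0.5802 -0.2077  0.2676] yaw 5.1 -> shift [ 5.1  6.2 71.3] turn 0.0 F [ 0.4 -0.7 -0.9] w 32.1 t 17.85
```

>>> {"name": "carry_out", "arguments": {
  "moves": [
    [5,6,5,0],
    [0,0,20,0],
    [0,0,20,0],
    [0,0,10,0],
    [0,0,0,0]
  ]
}}

```text
clock: 18.48
tcp_pos: [0.5822, -0.2154, 0.2071]
eef_rot: [0.998, 0.043, -0.034, -0.008]
wrist_force: [0.3, 0.2, 0.7]
grip_width: 0.375
```

```bash
python3 - <<'E'
from h import *
go(block(0,26,165),5.1)
E
```

```text
tcp [ 0.5822 -0.2154  0.2071] yaw 4.9 -> shift [ 3.3 -1.8 61.1] turn -0.2 F [0.3 0.2 0.7] w 32.0 t 18.48
```

>>> {"name": "carry_out", "arguments": {
  "moves": [
    [3,-2,5,0],
    [0,0,20,0],
    [0,0,20,0],
    [0,0,15,0],
    [0,0,0,0]
  ]
}}

```text
clock: 19.1
tcp_pos: [0.584, -0.213, 0.1477]
eef_rot: [0.999, 0.043, -0.031, -0.007]
wrist_force: [-2.0, 0.4, 0.5]
grip_width: 0.379
```

```bash
python3 - <<'E'
from h import *
go(block(0,26,165),5.1)
E
```

```text
tcp [ 0.584  -0.213   0.1477] yaw 4.9 -> shift [-2.6 -0.8  1.9] turn -0.2 F [-2.   0.4  0.5] w 32.4 t 19.1
```

>>> {"name": "carry_out", "arguments": {
  "moves": [
    [-2,0,0,0],
    [0,0,0,0],
    [0,0,0,0],
    [0,0,0,0],
    [0,0,0,0]
  ],
  "claw": 8,
  "grip_force": 50
}}

```text
clock: 19.73
tcp_pos: [0.5828, -0.2132, 0.1495]
eef_rot: [0.999, 0.043, -0.029, -0.007]
wrist_force: [-0.5, 0.0, -1.2]
grip_width: 0.149
```

>>> {"name": "carry_out", "arguments": {
  "moves": [
    [0.3,0,-5,0],
    [0.5,0,-10,0],
    [0.5,0,-10,0],
    [1,0,-20,0],
    [1,0,-20,0],
    [1,0,-20,0],
    [1,0,-20,0],
    [1,0,-20,0],
    [1,0,-20,0],
    [1,0,-20,0],
    [0,0,0,0]
  ]
}}

```text
clock: 21.1
tcp_pos: [0.6001, -0.2147, 0.3255]
eef_rot: [0.999, 0.042, -0.029, -0.007]
wrist_force: [-0.1, 0.6, -1.5]
grip_width: 0.151
```

```bash
python3 - <<'E'
from h import *
o=r.observe();print(R.from_quat(o["eef_rot"]).apply([0,0,1]),o["joint_pos"]); go(tray(-5,52,165),12.9,o)
E
```

```text
[-0.0588  0.0117 -0.9982] [-0.0931  0.3955  0.2568 -0.0062 -1.4918  1.7494]
tcp [ 0.6001 -0.2147  0.3255] yaw 4.9 -> shift [  44.8 -491.2  187.7] turn -8.0 F [-0.1  0.6 -1.5] w 12.9 t 21.1
```

>>> {"name": "carry_out", "arguments": {
  "moves": [
    [2,0,-30,0],
    [2,0,-30,0],
    [0,-15,0,0],
    [0,-30,0,0],
    [0,-30,0,0],
    [0,-30,0,0],
    [0,-30,0,0],
    [0,-30,0,0],
    [0,-30,0,0],
    [0,-30,0,0],
    [0,-30,0,0],
    [0,0,0,0]
  ]
}}

```text
clock: 22.6
tcp_pos: [0.5736, 0.0567, 0.3691]
eef_rot: [0.998, 0.044, -0.048, -0.013]
wrist_force: [0.7, -1.3, -2.8]
grip_width: 0.148
```

```bash
python3 - <<'E'
from h import *
foot(tray(-3,52,85)+[0,0,.15],163,3.3,12.9)
E
```

```text
foot [0.5691 0.0605 0.2251] -> shift [  76.  -222.7  -16.6] turn -7.8 rot [ 0.9978  0.0438 -0.0475 -0.0125] F [ 0.7 -1.3 -2.8] w 12.6 t 22.6
```

>>> {"name": "carry_out", "arguments": {
  "moves": [
    [5,-15,-4,-2],
    [8,-25,-2,-2],
    [8,-25,-2,-2],
    [8,-25,-2,-2],
    [8,-25,-2,0],
    [8,-25,-2,0],
    [8,-25,-2,0],
    [8,-25,-2,0],
    [5,-15,-2,0],
    [0,0,0,0]
  ]
}}

```text
clock: 23.85
tcp_pos: [0.6007, 0.2873, 0.3875]
eef_rot: [0.991, 0.121, -0.049, -0.016]
wrist_force: [-0.2, -0.3, -1.0]
grip_width: 0.15
```

```bash
python3 - <<'E'
from h import *
foot(tray(-3,52,85)+[0,0,.1],163,3.3,12.9)
print(R.from_quat(r.observe()["eef_rot"]).apply([np.sin(.0576),0,np.cos(.0576)]))
E
```

```text
foot [0.5952 0.2924 0.2437] -> shift [34.6 13.5 49. ] turn 1.1 rot [ 0.9914  0.1206 -0.0491 -0.016 ] F [-0.2 -0.3 -1. ] w 12.8 t 23.85
[-0.0454  0.0336 -0.9984]
```

>>> {"name": "carry_out", "arguments": {
  "moves": [
    [9,4,0,1],
    [9,4,5,0],
    [9,4,10,0],
    [8,2,15,0],
    [0,0,15,0],
    [0,0,0,0]
  ]
}}

```text
clock: 24.6
tcp_pos: [0.6364, 0.2783, 0.3334]
eef_rot: [0.993, 0.109, -0.051, -0.015]
wrist_force: [-0.3, -0.6, -0.5]
grip_width: 0.148
```

```bash
python3 - <<'E'
from h import *
t=tray(-3,52,85); foot(t,163,3.3,12.9); print(t,tray(0,52,95))
# rod foot in the images
for n in("scene","top"):
    c=vision.capture(n); f=axis_tip(163,3.3); print(n,proj(c,f),proj(c,tray(0,52,95)))
    p=proj(c,f)[0].astype(int)
    if n=="scene":
        print(c["img"][p[1]-6:p[1]+14:2,p[0]-8:p[0]+9].astype(int).max(2)-c["img"][p[1]-6:p[1]+14:2,p[0]-8:p[0]+9].astype(int).min(2))
E
```

```text
foot [0.6304 0.2829 0.1895] -> shift [ 7.5 -2.4 98.4] turn -0.3 rot [ 0.9926  0.1089 -0.0512 -0.0147] F [-0.3 -0.6 -0.5] w 12.6 t 24.6
[0.6269 0.2887 0.0911] [0.6255 0.2883 0.1014]
scene [[389.1563 211.5145]] [[385.1376 239.1117]]
[[56 59 58 57 55 41 27  8  8  5 10  7  8 16 43 48 43]
 [56 55 54 52 38 34 17  8  8  7  7 10  2 35 41 25  7]
 [57 59 58 53 39 32  3  9  8  6  9  7 14 44 36 14  3]
 [57 59 53 40 42 32  4  7  9  9 13  5 32 46 24  3  1]
 [63 55 38 40 39 40 39 18  1  6 23 41 45 38 13  3  3]
 [63 63 57 44 42 45 42 39 41 40 43 40 43 26  2  2  3]
 [63 63 60 61 59 45 46 44 43 47 45 47 36  5  4  2  7]
 [63 65 63 64 60 63 58 44 40 45 45 45 26  2  5  5  5]
 [55 57 60 60 61 62 65 66 57 39 42 35  7  2  4  4  8]
 [61 60 59 57 58 55 57 61 59 61 65 45  5  2  1  4  3]]
top [[118.556  154.9512]] [[127.9023 163.0996]]
```

>>> {"name": "carry_out", "arguments": {
  "moves": [
    [2,-1,15,0],
    [2,-1,20,0],
    [2,0,20,0],
    [0,0,12,0],
    [0,0,0,0]
  ]
}}

```text
clock: 25.32
tcp_pos: [0.6357, 0.2841, 0.266]
eef_rot: [0.993, 0.109, -0.048, -0.016]
wrist_force: [-0.6, 0.9, -0.8]
grip_width: 0.148
```

```bash
python3 - <<'E'
from h import *
t=tray(-3,52,85); foot(t,163,3.3,12.9); o=r.observe(); print(TR.inv().apply(axis_tip(163,3.3)-TT)*1e3, TR.inv().apply(R.from_quat(o["eef_rot"]).apply([-np.sin(.0576),0,-np.cos(.0576)])))
E
```

```text
foot [0.6306 0.2893 0.1222] -> shift [-0.8  1.1 31.3] turn -0.2 rot [ 0.9927  0.1094 -0.048  -0.0162] F [-0.6  0.9 -0.8] w 12.6 t 25.32
[ 13.5003  51.7855 111.6352] [ 0.4529 -0.0428  0.8905]
```

>>> {"name": "carry_out", "arguments": {
  "moves": [
    [-1,1,6,0],
    [0,0,9,0],
    [0,0,9,0],
    [0,0,5,0],
    [0,0,0,0]
  ]
}}

```text
clock: 25.95
tcp_pos: [0.6325, 0.2838, 0.2372]
eef_rot: [0.993, 0.11, -0.046, -0.017]
wrist_force: [0.6, 0.3, -0.7]
grip_width: 0.146
```

```bash
python3 - <<'E'
from h import *
t=tray(-3,52,85); foot(t,163,3.3,12.9); o=r.observe(); print(TR.inv().apply(axis_tip(163,3.3)-TT)*1e3)
c=vision.capture("scene"); f=axis_tip(163,3.3); p=proj(c,f)[0]; print(p)
save(c,"s9.png",(340,120,420,260),4)
a=c["img"].astype(int);s=a.max(2)-a.min(2)
y0=int(p[1])-24;print(y0);print(s[y0:y0+28:2,372:400])
E
```

```text
foot [0.6278 0.2892 0.0933] -> shift [-0.8  0.4  2.3] turn -0.2 rot [ 0.9928  0.1095 -0.0464 -0.0168] F [ 0.6  0.3 -0.7] w 12.5 t 25.95
[-1.1419 52.3049 86.6117]
[384.6001 242.24  ]
218
[[57 60 62 62 61 64 65 66 67 65 64 63 60 65 51 13  6  8  9 11  8 29  9  4
   5  2  5  7]
 [62 61 61 60 59 59 57 59 62 61 61 63 68 58 21  6  6  8  7  7  6 21  4  3
   6  5  5  6]
 [59 60 61 62 61 60 59 60 60 59 58 57 61 49  5  7  9 10 11  4 19  9  6  3
   4  3  5  3]
 [59 59 58 59 60 61 64 60 61 60 64 64 59 37 11  8  9 12 11  8 53 55 35 14
   9  3  1  3]
 [57 58 56 58 57 57 59 58 58 61 59 61 51  7  7  8 10  7  6 27 62 58 58 58
  57 62 59 54]
 [50 49 54 51 53 52 55 55 57 55 60 60 50 10  7  8  9 12  8 52 64 62 62 62
  59 59 58 57]
 [55 56 59 56 56 58 54 53 52 50 55 50 33  6  7 10 10 12 19 63 62 58 59 62
  61 59 60 61]
 [55 56 55 57 57 55 56 57 57 56 55 45  3  8  7  8  7  8 26 59 56 58 59 59
  58 58 60 59]
 [10 20 41 47 57 57 55 53 56 56 57 47 10  8  9 11  6  7 45 56 54 53 53 55
  54 59 57 60]
 [10 12  9  9 12 11  7  6  4 12 16 18  9  8  9  8  7 27 60 57 56 57 56 53
  50 53 54 55]
 [11 12 10  8  9 11 12 10  8  9  5  6  6  7  9  9  7  7  2 14 31 49 63 63
  58 56 55 56]
 [15 11  9 11 10 11 12 14 11 12 12  8  8  9  7  7  7  7 10 12  9 13 12  6
  24 57 57 57]
 [14 13 12 12 11 12  9 12 11 10 12 10 11 11 11  9 10 12 10 12  9  6 10 12
  16 55 52 52]
 [ 9 10 12 10 11 12  8 11 13 11 13 11 12 10 13 11 10 10 10 13 10 11 12 11
  21 51 50 54]]
```

>>> {"name": "carry_out", "arguments": {
  "moves": [
    [0,0,2,0],
    [-6,0,1,0],
    [-6,0,1,0],
    [-6,0,1.5,0],
    [-6,0,1.5,0],
    [-6,0,2,0],
    [0,0,0,0]
  ],
  "grip_force": 25
}}

```text
clock: 26.88
tcp_pos: [0.605, 0.2781, 0.2355]
eef_rot: [0.993, 0.11, -0.038, -0.019]
wrist_force: [2.2, -0.2, -0.9]
grip_width: 0.149
```

```bash
cat > st.py <<'E'
from h import *
o=r.observe(); q=R.from_quat(o["eef_rot"]); g=o["tcp_pos"]+q.apply([0,0,-.019])
l=TR.inv().apply(g-TT)*1e3; print("tray-local grasp",l,"F",o["wrist_force"],"M",o["torque"],o["eef_rot"],"w",o["grip_width"]*85.4)
d=q.inv().apply(TR.apply([0,0,-1])); print("cell-down in tool",d,"t",o["clock"]); go(tray(-5,52,168),12.9,o)
E
python3 st.py
```

```text
tray-local grasp [ 45.8049  45.7082 242.4889] F [ 2.2307 -0.2455 -0.857 ] M [-0.0007 -1.115   0.0218] [ 0.993   0.1098 -0.0381 -0.019 ] w 12.710612846373138
cell-down in tool [0.4864 0.0389 0.8729] t 26.875
tcp [0.605  0.2781 0.2355] yaw 12.7 -> shift [-6.8 -1.2 89.9] turn -0.2 F [ 2.2 -0.2 -0.9] w 12.7 t 26.88
```

>>> {"name": "carry_out", "arguments": {
  "moves": [
    [-6,0,3,0],
    [-6,0,3,0],
    [-6,0,3,0],
    [-6,0,3,0],
    [-6,0,3,0],
    [-6,0,3,0],
    [0,0,0,0]
  ]
}}

```text
clock: 27.75
tcp_pos: [0.5659, 0.2707, 0.2199]
eef_rot: [0.993, 0.11, -0.038, -0.019]
wrist_force: [2.5, 0.5, 0.8]
grip_width: 0.152
```

```bash
python3 st.py
```

```text
tray-local grasp [  3.1232  47.1669 245.129 ] F [2.4592 0.4666 0.8286] M [ 0.1167 -0.9112 -0.0157] [ 0.993   0.1101 -0.0376 -0.0194] w 13.005038889979922
cell-down in tool [0.4853 0.0399 0.8734] t 27.75
tcp [0.5659 0.2707 0.2199] yaw 12.7 -> shift [31.7 -0.7 71.5] turn -0.2 F [2.5 0.5 0.8] w 13.0 t 27.75
```

>>> {"name": "carry_out", "arguments": {
  "moves": [
    [0,0,8,0],
    [3,0,8,0],
    [5,0,9,0],
    [5,0,9,0],
    [5,0,9,0],
    [0,0,0,0]
  ],
  "grip_force": 30
}}

```text
clock: 28.5
tcp_pos: [0.5826, 0.2764, 0.1715]
eef_rot: [0.993, 0.11, -0.037, -0.019]
wrist_force: [5.7, 0.6, -2.0]
grip_width: 0.145
```

```bash
python3 st.py
```

```text
tray-local grasp [ -1.4152  49.0795 193.9271] F [ 5.6919  0.5756 -2.0392] M [ 0.1546 -1.8961 -0.164 ] [ 0.9931  0.1098 -0.0368 -0.0193] w 12.404790850997095
cell-down in tool [0.484  0.0392 0.8742] t 28.5
tcp [0.5826 0.2764 0.1715] yaw 12.7 -> shift [10.7 -0.9 24.5] turn -0.2 F [ 5.7  0.6 -2. ] w 12.4 t 28.5
```

>>> {"name": "carry_out", "arguments": {
  "moves": [
    [5,0,8,0],
    [4,0,7,0],
    [2,0,4,0],
    [0,0,0,0]
  ]
}}

```text
clock: 29.0
tcp_pos: [0.5924, 0.2789, 0.1507]
eef_rot: [0.993, 0.11, -0.037, -0.019]
wrist_force: [2.7, -0.5, -0.4]
grip_width: 0.151
```

```bash
python3 st.py
```

```text
tray-local grasp [ -1.0421  49.3516 170.7722] F [ 2.7282 -0.4695 -0.4402] M [-0.1    -1.5954 -0.0578] [ 0.9931  0.1096 -0.0372 -0.0187] w 12.888308989204518
cell-down in tool [0.4848 0.0381 0.8738] t 29.0
tcp [0.5924 0.2789 0.1507] yaw 12.7 -> shift [-0.8 -1.6  4.4] turn -0.2 F [ 2.7 -0.5 -0.4] w 12.9 t 29.0
```

Nearly there; small steps until the floor stops it.

>>> {"name": "carry_out", "arguments": {
  "moves": [
    [1.5,0,3,0],
    [1.5,0,3,0],
    [0,0,0,0]
  ]
}}

```text
clock: 29.38
tcp_pos: [0.5936, 0.2792, 0.1502]
eef_rot: [0.993, 0.111, -0.038, -0.018]
wrist_force: [3.2, 0.0, -2.8]
grip_width: 0.147
```

>>> {"name": "carry_out", "arguments": {
  "moves": [
    [2,0,4,0],
    [2,0,4,0]
  ]
}}

```text
clock: 29.62
tcp_pos: [0.595, 0.2793, 0.1501]
eef_rot: [0.993, 0.113, -0.038, -0.017]
wrist_force: [-7.2, -2.5, 19.8]
grip_width: 0.146
```

```bash
python3 st.py
```

```text
tray-local grasp [  1.0988  49.2074 169.1152] F [-7.2309 -2.4518 19.8361] M [-0.4492  2.2091  0.0491] [ 0.9928  0.1126 -0.0385 -0.0167] w 12.434245259627703
cell-down in tool [0.4874 0.0375 0.8724] t 29.625
tcp [0.595  0.2793 0.1501] yaw 13.0 -> shift [-3.4 -1.8  4. ] turn 0.1 F [-7.2 -2.5 19.8] w 12.4 t 29.62
```

The foot is on the cell floor: motion stopped with 20 N along the axis, at the expected depth. I'll rest the rod against the lower wall, release and go up.

>>> {"name": "carry_out", "arguments": {
  "moves": [
    [-2,0,-1,0],
    [-1,0,0,0],
    [0,0,0,0]
  ]
}}

```text
clock: 30.0
tcp_pos: [0.5924, 0.2789, 0.1514]
eef_rot: [0.993, 0.113, -0.038, -0.017]
wrist_force: [2.7, 0.4, 2.9]
grip_width: 0.147
```

>>> {"name": "carry_out", "arguments": {
  "moves": [
    [0,0,0,0],
    [0,0,0,0],
    [0,0,0,0]
  ],
  "claw": 30
}}

```text
clock: 30.38
tcp_pos: [0.5885, 0.2778, 0.1478]
eef_rot: [0.993, 0.112, -0.044, -0.016]
wrist_force: [0.2, -0.5, -0.3]
grip_width: 0.352
```

```bash
python3 st.py
```

```text
tray-local grasp [ -5.7316  49.2356 169.7803] F [ 0.2435 -0.4583 -0.2957] M [-0.0523 -0.2094  0.0016] [ 0.9926  0.1123 -0.0435 -0.0156] w 30.049817599481706
cell-down in tool [0.4963 0.0363 0.8674] t 30.375
tcp [0.5885 0.2778 0.1478] yaw 13.0 -> shift [ 3.1 -1.9  1.2] turn 0.1 F [ 0.2 -0.5 -0.3] w 30.0 t 30.38
```

>>> {"name": "carry_out", "arguments": {
  "moves": [
    [0,0,-8,0],
    [0,0,-15,0],
    [0,0,-25,0],
    [0,0,-40,0],
    [0,0,-40,0],
    [-30,0,-20,0],
    [-40,0,0,0],
    [-40,0,0,0],
    [-40,0,0,0],
    [0,0,0,0]
  ]
}}

```text
clock: 31.62
tcp_pos: [0.4541, 0.2394, 0.3235]
eef_rot: [0.993, 0.112, -0.038, -0.018]
wrist_force: [1.7, 0.2, 0.1]
grip_width: 0.353
```

```bash
python3 - <<'E'
from look import *
a,b=vision.capture("scene"),vision.capture("top")
for y in(-52,0,52): print(y,proj(a,tray(-5,y,190))[0],proj(b,tray(-5,y,190))[0])
look("s10.png",(165,130,250,180),(100,120,270,110))
E
```

```text
-52 [349.0877 192.5597] [161.3069 164.5295]
0 [370.863  196.6289] [141.2954 169.6168]
52 [393.0739 200.7796] [121.2584 174.7105]
```

View pics/s10.png

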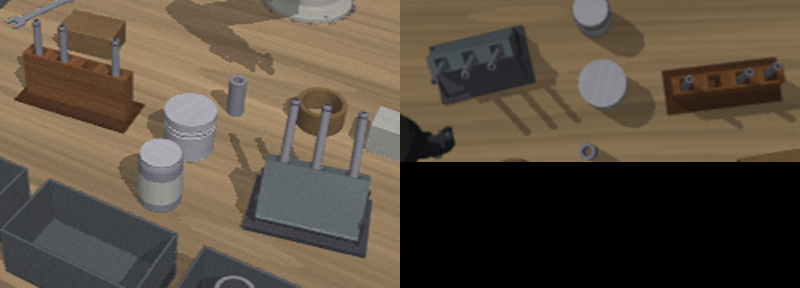

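All three long rods are in the rack, with tops in line (the new one at scene crop 360,115, within 3 px of the seated prediction). The block holds three short rods and the +26 pocket is empty; bystanders are unmoved.

```bash
python3 -c "
from plant import r
print(r.observe()['clock'],r.observe()['dq']); print(r.close_job())"
```

```text
31.825 [-0.00433425  0.02033692 -0.00370533 -0.00038099  0.00097386 -0.00256901]
the job is handed in; nothing more can be done
None
```

I moved the short rod from the rack into the block's free pocket first. The long rod then went from the block into the rack cell this left empty. The job was handed in at 31.8 s.

- **Seating:** I lowered each rod until the floor stopped it, and only then let go. The upward push was 26 N for the short rod and 20 N for the long one.
- **Tilting:** The tool always points roughly down, so I tipped each rod between lightly closed pads, with its foot already in the mouth of its pocket or cell.
- **Final pictures:** The rack holds three long rods with their tops in line. The block holds three short rods, and the pocket the long rod came from is empty. I saw no bystander moved, and the arm was clear of everything.
- **Disagreements:** The long rod's top is about 3 px (several mm) from where I predicted, within the play of the cell. The rack's lower wall was felt about 4 mm from where I had fitted it.
- **Neighbour nudged:** The rack's middle rod shifted about 3 mm sideways in its cell, apparently brushed during the first grasp. It stayed fully seated.

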